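# Put the vice bar back in its sprung storage bay

### The job

Two aluminium vice bars lie loose on the watchmaker's bench: put the one with the round boss back into the storage bay whose label shows the round disc. It goes in like a battery, tilted: one tongue under the hood of the sprung catch, push the catch back, lower the other end, and the spring slides it under the fixed lip; at the end it lies flat on the bay's floor, boss up (either way round), held under both lips. Leave the other bars, the loupe and the dish where they are.

Things in the scene. Friction and masses are not known exactly. Their poses are not given: they have to be found in the camera images.
- round_bar: Plain aluminium bar, about 0.3 kg: body 120 x 30 x 32 mm (x, y, z), at each end a tongue 14 mm long, 26 wide, 8 high along the underside, 148 mm overall; origin at the centre of the underside, z up. On top, in the middle, a black boss 6 mm high: a disc 26 mm across. Lies on the bench; this is the bar to put away.
- cross_bar: Plain aluminium bar, about 0.3 kg: body 120 x 30 x 32 mm (x, y, z), at each end a tongue 14 mm long, 26 wide, 8 high along the underside, 148 mm overall; origin at the centre of the underside, z up. On top, in the middle, a black boss 6 mm high: a cross, 30 x 26 mm. Lies on the bench; leave it.
- square_bar: Plain aluminium bar, about 0.3 kg: body 120 x 30 x 32 mm (x, y, z), at each end a tongue 14 mm long, 26 wide, 8 high along the underside, 148 mm overall; origin at the centre of the underside, z up. On top, in the middle, a black boss 6 mm high: a square of 23 mm. Already home in its bay; leave it.
- round_bay: Grey tray fixed on the wooden board, all three alike, 245 mm long (x), 62 wide; origin under its centre, 8 mm above the bench. Two side walls 34 mm apart inside, 9 mm high above the 6 mm floor plate, x = -55 to 65 mm. x = -120 to -64: a guide round the catch, 20 mm high above the floor. Empty: the round bar belongs here.
- cross_bay: Grey tray fixed on the wooden board, all three alike, 245 mm long (x), 62 wide; origin under its centre, 8 mm above the bench. Sign: a black cross. Empty; not for this bar.
- square_bay: Grey tray fixed on the wooden board, all three alike, 245 mm long (x), 62 wide; origin under its centre, 8 mm above the bench. Sign: a black square. Holds the square bar.
- round_seat (a point): Point on the floor of the round bay (bay x = 0, y = 0) where the underside centre of a bar at home lies; x runs from the sprung catch to the fixed lip, z up. Fixed steel end wall: inner face 74 mm to +x, its lip reaches 8 mm inward over the cavity (lip edge at x = 66 mm), lip 13 to 17 mm above the floor.
- round_label (a point): Top of the white label plate (37 x 50 mm) beyond the fixed end of the round bay, with a black disc of 27 mm on it.
- cross_label (a point): The same of the cross bay: a black cross.
- square_label (a point): The same of the square bay: a black square.
- round_catch (a joint): Travel of the round bay's sprung catch towards -x, m: 0 at rest with the bay empty, 0.003 with a bar at home, 0.018 at its end. A bar must push it to about 0.0125 for its other tongue to pass the fixed lip.
- round_catch_face (a point): Face of the round bay's dark steel sprung catch, 4 mm above the bay's floor; moves with it; at rest 71 mm to -x of the home point. Its hood reaches 8 mm inward (+x) of the face, 13 to 17 mm above the floor. Spring: 2 N at rest, 9 N at the end of its 18 mm travel towards -x.
- loupe: Watchmaker's loupe, aluminium with a red rim, standing on the bench, 44 mm across, 56 high; origin under its centre. Leave it.
- dish: White bowl, 76 mm across, 26 high; origin under its centre. Leave it.
Things that resemble listed ones, but are neither listed nor needed, are in the scene too. Leave any pink or purple look-alike of the round_bar alone.

How it is judged:
By the outcome, as a careful person would: the job done as asked, in the order asked, and still so for the second after the job is handed in, with the robot touching nothing.
It also fails if it takes over 45 s, if anything falls off the work surface, if the arm or the gripper's body presses on something with over 40 N, if the wrist force passes 120 N, or if a joint passes its speed limit or range.

### The arm

A 6-joint arm with a two-finger parallel gripper is mounted at the origin on the work surface. World frame = base frame: x ahead of the robot, y to its left, z up, the work surface at z = 0. Lengths are in mm, angles in rad, forces in N, time in s.
With the tool pointing down it reaches from about 275 to 1000 mm from the base axis. Payload 8.4 kg.
Tool frame: the origin (TCP) lies at the very end of the fingers, on their centre line; the grasp point (between the pads) lies 19 mm behind it; z points along the fingers, y is the line along which they close (so a half turn about z gives the same grasp; the last joint's range is limited). The gripper opens to 85 mm and grips with 20 to 120 N. Pads are 22 mm wide; open, the fingers measure 114 mm over their backs; the gripper's body (76 mm by 85 mm) begins 54 mm behind the grasp point. The pads swing forward as they close: fully open they stand 13 mm farther back than shut.
Start: joints at [-1.238, 0.353, 1.633, -0, 1.155, -0.002], TCP at [205.361, -590.3, 192.081] pointing down, gripper open.
Joint ranges: [-2.63, 2.63], [-0.92, 2.1], [0.06, 2.66], [-1.3, 4.44], [0, 2.69], [-3.02, 3.02]. Speed limits (rad/s): [2.22, 2.22, 2.79, 3.14, 3.14, 3.14].

### API

Orientations are given as [roll, pitch, yaw] about the fixed x, y, z axes, in that order (R = Rz(yaw) Ry(pitch) Rx(roll)).
In Python, from rig import telemetry, imaging, r gives the robot as it stands. The module is installed in compiled form; this text tells all that it offers.
- The arm moves only by the tool step_arm, never from a script. Its argument "moves" is a list of rows, each a list of 3 entries, a list of its own where there are three numbers: the turn, a rotation vector about the tool's x, y, z scaled (see below), then the shift along the tool's x, y, z scaled (see below), then the opening, from -1 (shut) to 1 (fully open). A call has 1 to 8 rows; each row is the pose to reach, as a shift and turn from the pose commanded when the call began, along the tool's axes at that moment; what a row does not reach only later rows make up. The controller multiplies each number of a shift by 200 mm and each number of a turn by 45 degrees. A row lasts 1/10 s, in which the tool goes at most 50 mm and 8.59 degrees, less where a joint would pass 70% of its speed; a pose out of reach is approached as far as the arm can. A call with a number of a shift or a turn outside -1 to 1 is refused whole. A call with a gripper value outside its range is refused whole. The fingers move at their own pace and stop on an object; "squeeze" is the grip in N (left out, the last holds). Time passes only in rows, so rows that repeat a pose let the fingers close. It gives the time, the measured TCP pose, the force, the opening and the grip force at its end, in the units of the state.
- telemetry.sense(): the state, without advancing time (a new reading comes with each control period).
- imaging.grab_frame(name): name is "side" or "top" or "wrist"; returns the picture (420x560x3 uint8, red, green, blue); there is no depth.
- imaging.calibration(name): a dict with "fx", "fy", "cx", "cy" (pixels), "cam_to_world" (4x4, takes a point from camera to world coordinates). Camera axes: x right, y up, looking along -z (the intrinsics and any distortion apply to the point x, -y, -z); pixel columns grow to the right and rows downward; lengths in mm; the calibration is good to about 2 mm. A picture is of the moment at which its call begins: read the wrist's pose just before it. calibration takes no time and is no camera call; for the wrist camera it gives the pose at the moment of the call.
- r.sign_off(): hands the job in; it is judged then, once.
Trained networks look in the newest picture that a camera, given by its name, has taken for a name from the list of things; names that differ only in an ending like _2 or _b are one class to them, and where a whole thing is asked for, a point or a joint stands for the part that bears it (a point fixed in the world has none). Each returns a list of dicts, best first, with "conf" (0 to 1); they miss things now and then, are a little off and sometimes report something else, mostly with a low value. They report only what shows in the picture. A call takes as long as a camera call. They do not tell look-alikes from the thing itself.
- imaging.recognise(camera, name): "extent" ([left, top, width, height] in pixels, round what is visible of it).
- imaging.mark_of(camera, name): "xy" ([column, row] in pixels: a listed point, or the origin of a listed thing).
The state is a dict: "clock": time; "qpos": joint angles; "qvel": joint speeds; "joint_efforts": joint torques, N m; "eef_pos": TCP position; "tcp_rot": TCP orientation; "contact_force": force on the tool from outside, world axes, zero at the start; "wrist_torque": the same for the moment, N m; "opening": opening from 0.0 (shut) to 1.0 (fully open); "grasp_force": force on a finger pad.
Only numpy, scipy, OpenCV 4.12 (cv2) and the standard library are available. Lean on these libraries where they do the work, as an engineer would, in place of code of your own. Each camera call takes 0.05 s, during which the arm holds its last target. There are 200 camera calls.

## Working session

There is one attempt and no reset: what is moved stays moved. The work goes in short steps, Python scripts to look and compute and a tool call to move; the robot and the scene stay as the last step left them, time stands still between calls to the robot, and variables do not carry over. Pictures are saved under pics/ and viewed, at most 12 in all, crops included, and the job is handed in when it is done.

Besides the shell and the picture viewer there is one more tool, called after "Emit:" as name(argument=value, ...) on one line, values as JSON. step_arm: Moves the arm, as the interface text tells. Its arguments: {"type":"object","properties":{"moves":{"type":"array"},"squeeze":{"type":"number"}},"required":["moves"]}

```bash
mkdir -p pics && cat > h.py <<'E'
import numpy as np, cv2
from rig import telemetry, imaging, r
from scipy.spatial.transform import Rotation as R
def ray(cal,uv):
    d=np.array([(uv[0]-cal['cx'])/cal['fx'],-(uv[1]-cal['cy'])/cal['fy'],-1.])
    T=np.array(cal['cam_to_world']); return T[:3,3],T[:3,:3]@d
def onz(cal,uv,z):
    o,d=ray(cal,uv); return o+d*(z-o[2])/d[2]
def proj(cal,p):
    T=np.linalg.inv(np.array(cal['cam_to_world'])); q=T[:3,:3]@np.array(p,float)+T[:3,3]
    return [cal['cx']+cal['fx']*q[0]/-q[2], cal['cy']-cal['fy']*q[1]/-q[2]]
def save(n,im): cv2.imwrite('pics/'+n+'.png',cv2.cvtColor(im,cv2.COLOR_RGB2BGR))
E
python3 - <<'E'
from h import *
for c in('top','side'):
    im=imaging.grab_frame(c); save(c+'0',im); cal=imaging.calibration(c)
    print(c,{k:cal[k] for k in cal if k!='cam_to_world'},np.round(cal['cam_to_world'],2).tolist())
    for n,z in(('round_bar',0),('cross_bar',0),('round_seat',14),('round_label',14),('cross_label',14),('square_label',14),('round_catch_face',18)):
        for m in imaging.mark_of(c,n)[:3]: print(n,np.round(m['xy'],1),round(m['conf'],2),np.round(onz(cal,m['xy'],z),1))
print(telemetry.sense())
E
```

```text
top {'fx': 499.65752565584916, 'fy': 499.65752565584916, 'cx': 284.90520378861197, 'cy': 217.75696317581068} [[0.01, 1.0, -0.08, 420.39], [-1.0, 0.0, -0.02, -102.11], [-0.02, 0.08, 1.0, 1377.43], [0.0, 0.0, 0.0, 1.0]]
round_bar [418.5 167.1] 0.91 [ 670.4 -444.1    0. ]
round_bar [329.4 219.5] 0.84 [ 523.7 -197.2    0. ]
round_bar [433.2 233.4] 0.84 [ 486.6 -481.4    0. ]
cross_bar [378.6 224. ] 0.86 [ 511.8 -332.4    0. ]
round_seat [207.2 218.6] 0.72 [523.9 138.8  14. ]
round_label [208.2 182.9] 0.67 [622.7 137.7  14. ]
cross_label [242.8 176. ] 0.66 [642.2  42.2  14. ]
square_label [173.  188.1] 0.89 [608. 235.  14.]
round_catch_face [211.7 244.5] 0.68 [452.8 124.5  18. ]
round_catch_face [207.4 179.4] 0.41 [631.9 139.4  18. ]
side {'fx': 476.2674851668692, 'fy': 476.2674851668692, 'cx': 278.22884667638573, 'cy': 212.09029654892663} [[-0.82, 0.38, -0.42, 35.17], [-0.57, -0.55, 0.61, 651.12], [0.0, 0.74, 0.67, 864.08], [0.0, 0.0, 0.0, 1.0]]
round_bar [308.1 205.2] 0.89 [ 516.4 -200.7   -0. ]
round_bar [365.6 223.2] 0.7 [ 354.6 -226.1    0. ]
round_bar [364.6 159.7] 0.56 [ 484.9 -478
[... 365 characters left out ...]
.3  18. ]
{'clock': 0.8, 'qpos': array([-1.23842090e+00,  3.52959694e-01,  1.63340503e+00, -1.91538850e-06,
        1.15521729e+00, -2.39211654e-03]), 'qvel': array([-0.00111008, -0.00107246,  0.00042539, -0.00149315, -0.00164857,
        0.00097266]), 'joint_efforts': array([-4.10796508e-05, -6.05108285e+01, -3.42425108e+01,  8.14813757e-05,
        8.66372611e-04,  2.16691944e-05]), 'eef_pos': array([ 205.3463421 , -590.29931943,  192.10400495]), 'tcp_rot': array([3.14158201e+00, 1.77782135e-06, 3.34768319e-01]), 'contact_force': array([-0.33809674,  0.27467894,  0.09234913]), 'wrist_torque': array([ 0.01102708,  0.03548588, -0.02376922]), 'grasp_force': 0.0, 'opening': 1.0016565597269478}
```

View pics/top0.png

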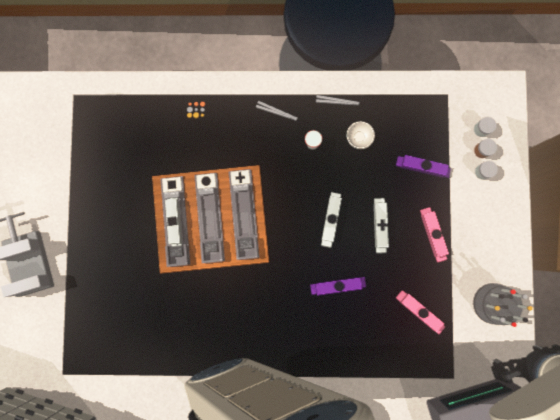

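View pics/side0.png

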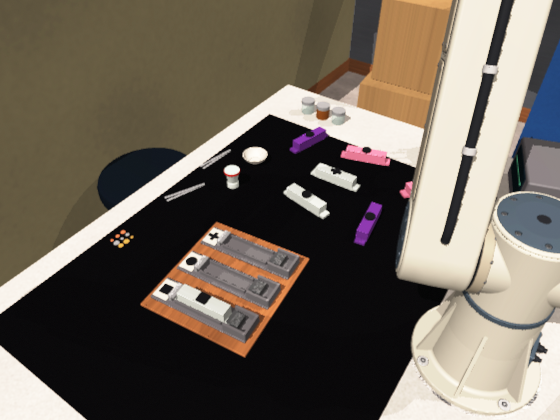

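```bash
cat >> h.py <<'E'
def to(p,yaw,tilt=0.,s=None):
    """move numbers; tilt>0: tool-x(+) end of bar up"""
    s=s or telemetry.sense(); A=R.from_euler('xyz',s['tcp_rot'])
    B=R.from_euler('z',yaw)*R.from_euler('y',-tilt)*R.from_euler('x',np.pi)
    print('turn',np.round((A.inv()*B).as_rotvec()/np.deg2rad(45),4).tolist(),'shift',np.round(A.inv().apply(np.array(p)-s['eef_pos'])/200,4).tolist())
E
python3 - <<'E'
from h import *
s=telemetry.sense();cal=imaging.calibration('wrist');T=np.array(cal['cam_to_world'])
A=R.from_euler('xyz',s['tcp_rot']); print('cam in tool',np.round(A.inv().apply(T[:3,3]-s['eef_pos']),1),np.round(A.inv().as_matrix()@T[:3,:3],3),cal['fx'],cal['cx'],cal['cy'])
c=imaging.calibration('top')
a,b=onz(c,(335,193),20),onz(c,(327,246),20);print(a,b,np.arctan2(a[1]-b[1],a[0]-b[0]))
to((490,-200,230),-.15)
im=cv2.resize(imaging.grab_frame('top')[180:280,300:460],None,fx=4,fy=4,interpolation=2);save('crop1',im)
E
```

```text
cam in tool [  72.7   -0.7 -182.3] [[-0.001  0.959  0.282]
 [ 1.     0.001 -0.001]
 [-0.001  0.282 -0.959]] 375.21726041882556 280.63585819542425 214.67202704240816
[ 594.84780219 -211.19778774   20.        ] [ 450.20699915 -189.19996437   20.        ] -0.15092929821179565
turn [0.0, -0.0, 0.6172] shift [1.9854, -1.3755, -0.1895]
```

View pics/crop1.png

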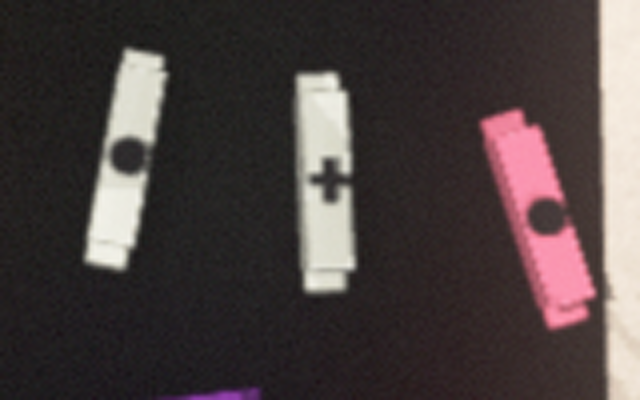

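Pixels in the top view of what could be taken for it: the silver disc bar (332,219), purple disc bars (427,165) and (340,287), pink disc bars (437,234) and (424,313), the silver cross bar (382,225), and the square bar in its bay (173,221). The crop confirms that the silver bar at (332,219) carries a round disc, so I choose that one.

Emit:
step_arm(moves=[[[0,0,0.19],[0.24,-0.1,0],1],[[0,0,0.38],[0.47,-0.2,0],1],[[0,0,0.57],[0.7,-0.35,0],1],[[0,0,0.617],[0.9,-0.5,0],1],[[0,0,0.617],[1,-0.7,0],1],[[0,0,0.617],[1,-0.9,0],1],[[0,0,0.617],[1,-1,0],1],[[0,0,0.617],[1,-1,0],1]])

```text
clock: 1.65
eef_pos: [327.8, -333.2, 192.2]
tcp_rot: [-3.141, 0.001, -0.148]
contact_force: [0.5, -0.6, -0.7]
opening: 1.001
grasp_force: 0.0
```

```bash
python3 - <<'E'
from h import *
s=telemetry.sense();print(s['clock'],s['eef_pos'],s['tcp_rot']);to((560,-205,200),-.15)
E
```

```text
1.65 [ 327.78407026 -333.22354101  192.17438371] [-3.14090075e+00  5.91170743e-04 -1.47875100e-01]
turn [-0.0009, 0.0008, 0.0027] shift [1.0539, -0.8052, -0.0392]
```

Emit:
step_arm(moves=[[[0,0,0],[0.2,-0.15,0],1],[[0,0,0],[0.4,-0.3,0],1],[[0,0,0],[0.6,-0.45,-0.02],1],[[0,0,0],[0.8,-0.6,-0.04],1],[[0,0,0],[0.95,-0.75,-0.04],1],[[0,0,0],[1,-0.8,-0.04],1],[[0,0,0],[1,-0.8,-0.04],1],[[0,0,0],[1,-0.8,-0.04],1]])

```text
clock: 2.45
eef_pos: [549.7, -208.2, 199.7]
tcp_rot: [3.141, 0.001, -0.15]
contact_force: [0.5, -1.1, 0.1]
opening: 0.999
grasp_force: 0.0
```

```bash
python3 - <<'E'
from h import *
s=telemetry.sense();print(s['clock'],s['eef_pos'],s['tcp_rot'])
cal=imaging.calibration('wrist');im=imaging.grab_frame('wrist');np.savez('w1',im=im,**cal)
save('w1',im)
for m in imaging.mark_of('wrist','round_bar')[:2]: print(m,onz(cal,m['xy'],0))
E
```

```text
2.45 [ 549.67506187 -208.18040284  199.66106827] [ 3.14122010e+00  9.40530269e-04 -1.49668204e-01]
{'xy': [530.1, 0.0], 'conf': 0.78} [ 677.01121732 -455.83988813    0.        ]
{'xy': [546.5, 196.6], 'conf': 0.75} [ 487.75648343 -479.51610925    0.        ]
```

View pics/w1.png

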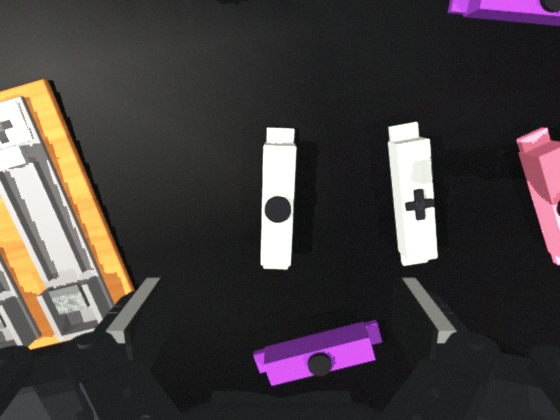

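The wrist view shows the round-boss bar upright and nearly aligned with the tool, with its boss at (277,209). The cross bar is at (415,200) and the purple bar at (320,350). I'll fit the bar's top and boss next.

```bash
python3 - <<'E'
from h import *
d=np.load('w1.npz');im=d['im'];cal={k:d[k] for k in d if k!='im'}
g=im.min(2); m=np.zeros_like(g); m[120:285,245:312]=g[120:285,245:312]>150
cs,_=cv2.findContours(m.astype(np.uint8),cv2.RETR_EXTERNAL,cv2.CHAIN_APPROX_NONE);c=max(cs,key=cv2.contourArea)[:,0]
def rect(c,z):
    P=np.array([onz(cal,p,z)[:2] for p in c],np.float32);q=cv2.minAreaRect(P);print(z,q);return P
body=c[(c[:,1]>150)&(c[:,1]<262)]
P=np.array([onz(cal,p,32)[:2] for p in body])
for side in(c[c[:,0]<277],c[c[:,0]>277]):
    s=side[(side[:,1]>155)&(side[:,1]<258)]; Q=np.array([onz(cal,p,32)[:2] for p in s],np.float32)
    v=cv2.fitLine(Q,cv2.DIST_HUBER,0,.01,.01).ravel();print('edge yaw',np.arctan2(v[1],v[0])%np.pi-np.pi if np.arctan2(v[1],v[0])%np.pi>1.6 else np.arctan2(v[1],v[0])%np.pi,v[2:])
rect(c,32)
b=np.zeros_like(g);b[190:230,262:293]=g[190:230,262:293]<90
ys,xs=np.nonzero(b);print('boss',xs.mean(),ys.mean(),len(xs),onz(cal,(xs.mean(),ys.mean()),38))
print('rows of col 280:',g[120:160:2,281],g[255:280,277])
E
```

```text
edge yaw -0.1877706 [ 529.2366  -186.05164]
edge yaw -0.1886332 [ 530.11755 -216.24614]
32 ((532.3502197265625, -201.70191955566406), (30.55813980102539, 139.95388793945312), 79.29817962646484)
boss 277.41379310344826 208.96743295019158 522 [ 527.12620487 -200.8600474    38.        ]
rows of col 280: [ 35  39  35  32 236 255 255 255 255 254 255 254 163 254 255 255 255 255
 255 255] [255 255 255 255 255 255 255 255 255 255 255 255 255 233 107  33  22  28
  24  26  19  25  24  23  17]
```

```bash
python3 - <<'E'
from h import *
to((527,-200.9,9),-.188)
E
```

```text
turn [0.0004, 0.0007, 0.047] shift [-0.1147, -0.0212, 0.955]
```

Emit:
step_arm(moves=[[[0,0,0.047],[-0.1147,-0.0212,0.1],1],[[0,0,0.047],[-0.1147,-0.0212,0.3],1],[[0,0,0.047],[-0.1147,-0.0212,0.5],1],[[0,0,0.047],[-0.1147,-0.0212,0.7],1],[[0,0,0.047],[-0.1147,-0.0212,0.85],1],[[0,0,0.047],[-0.1147,-0.0212,0.92],1],[[0,0,0.047],[-0.1147,-0.0212,0.955],1],[[0,0,0.047],[-0.1147,-0.0212,0.955],1]])

```text
clock: 3.35
eef_pos: [528.0, -200.3, 9.3]
tcp_rot: [3.142, 0.0, -0.187]
contact_force: [-0.1, -0.9, 0.8]
opening: 0.999
grasp_force: 0.0
```

Emit:
step_arm(moves=[[[0,0,0],[0,0,0],-1],[[0,0,0],[0,0,0],-1],[[0,0,0],[0,0,0],-1],[[0,0,0],[0,0,0],-1],[[0,0,0],[0,0,0],-1],[[0,0,0],[0,0,0],-1],[[0,0,0],[0,0,0],-1]], squeeze=80)

```text
clock: 4.05
eef_pos: [528.1, -199.7, 9.1]
tcp_rot: [-3.142, 0.0, -0.187]
contact_force: [0.6, -1.3, 0.5]
opening: 0.002
grasp_force: 0.0
```

```bash
python3 - <<'E'
from h import *
print(telemetry.sense())
save('w2',imaging.grab_frame('wrist'))
im=imaging.grab_frame('side')[130:270,230:420]; save('s2',cv2.resize(im,None,fx=4,fy=4,interpolation=2))
E
```

```text
{'clock': 4.05, 'qpos': array([-3.64123256e-01,  4.97902613e-01,  1.89573019e+00,  7.20899752e-07,
        7.48023575e-01,  1.39330071e+00]), 'qvel': array([-0.00146421,  0.0018209 , -0.00073758, -0.00017682,  0.00061656,
        0.00048994]), 'joint_efforts': array([ 5.34392995e-03, -5.98166692e+01, -2.34573036e+01,  3.95559364e-04,
        1.02401100e-03, -1.05725403e-04]), 'eef_pos': array([ 528.11838876, -199.66978317,    9.07589509]), 'tcp_rot': array([-3.14158092e+00,  6.26405078e-05, -1.86628168e-01]), 'contact_force': array([ 0.57910761, -1.2787355 ,  0.54503402]), 'wrist_torque': array([-0.01998675,  0.00311568, -0.0019804 ]), 'grasp_force': 0.0, 'opening': 0.0023960850177820385}
```

View pics/w2.png

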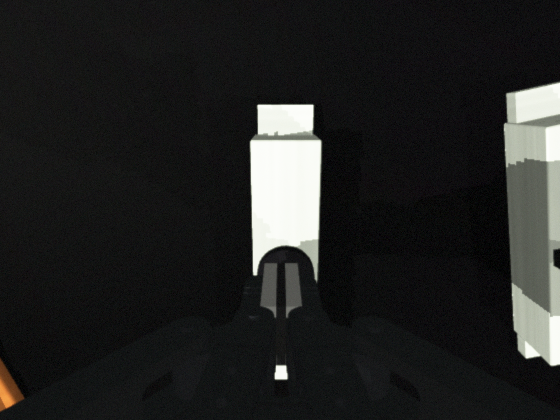

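The wrist view shows the bar's end at (285,120–275). The shut fingers appear at (281,290), over or in front of the boss, and nothing registers as gripped. I'll check the side view.

View pics/s2.png

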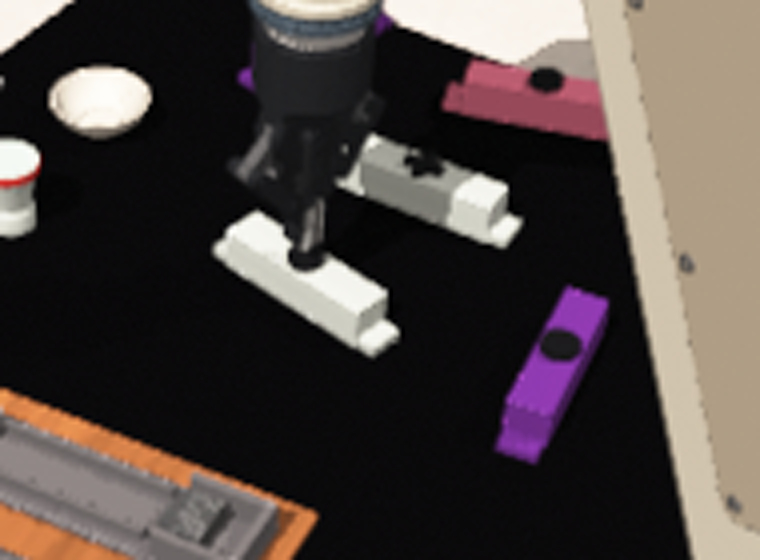

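```bash
python3 - <<'E'
from h import *
c=imaging.calibration('side')
for z in(9,20,32,38,45,51,60):
    p=proj(c,(528.1,-199.7,z)); print(z,[round((p[0]-230)*4),round((p[1]-130)*4)])
w=imaging.calibration('wrist')
for z in (9,25,38,45,51,60):print(z,proj(w,(528.1,-199.7,z)),proj(w,(528.1+11,-202,z)))
E
```

```text
9 [298, 285]
20 [298, 273]
32 [299, 260]
38 [299, 253]
45 [300, 245]
51 [300, 238]
60 [301, 227]
9 [np.float64(282.4045833189973), np.float64(249.00799309755936)] [np.float64(282.8472859612764), np.float64(228.52522276458276)]
25 [np.float64(282.56241778288626), np.float64(261.35470657802233)] [np.float64(283.0463889557006), np.float64(239.31510308408033)]
38 [np.float64(282.7119594111888), np.float64(273.052707081588)] [np.float64(283.23554953375117), np.float64(249.56617943898337)]
45 [np.float64(282.80209125054853), np.float64(280.1033344833689)] [np.float64(283.3498051851782), np.float64(255.7579738330796)]
51 [np.float64(282.8855623676996), np.float64(286.6329221410009)] [np.float64(283.4557819572396), np.float64(261.50111541915226)]
60 [np.float64(283.0230771490596), np.float64(297.39011396682866)] [np.float64(283.6307198777294), np.float64(270.9814310260856)]
```

The side crop shows the shut fingertips just above the boss at about z 45–50. The real finger ends therefore sit about 40 mm behind the reported TCP, and the wrist image agrees. I'll open, go about 38 mm lower in stages while watching the force, and grasp again.

Emit:
step_arm(moves=[[[0,0,0],[0,0,0],1],[[0,0,0],[0,0,0],1],[[0,0,0],[0,0,0],1],[[0,0,0],[0,0,0],1],[[0,0,0],[0,0,0],1],[[0,0,0],[0,0,0],1]])

```text
clock: 4.75
eef_pos: [528.1, -199.7, 9.1]
tcp_rot: [-3.142, -0.0, -0.187]
contact_force: [-1.1, 0.3, 0.0]
opening: 0.993
grasp_force: 0.0
```

Emit:
step_arm(moves=[[[0,0,0],[-0.005,0.007,0.03],1],[[0,0,0],[-0.005,0.007,0.06],1],[[0,0,0],[-0.005,0.007,0.09],1],[[0,0,0],[-0.005,0.007,0.12],1],[[0,0,0],[-0.005,0.007,0.12],1]])

```text
clock: 5.25
eef_pos: [526.2, -200.6, -16.1]
tcp_rot: [-3.141, 0.002, -0.187]
contact_force: [0.4, -0.1, -0.1]
opening: 1.001
grasp_force: 0.0
```

Emit:
step_arm(moves=[[[0,0,0],[0,0,0.02],1],[[0,0,0],[0,0,0.04],1],[[0,0,0],[0,0,0.06],1],[[0,0,0],[0,0,0.06],1]])

```text
clock: 5.65
eef_pos: [526.5, -200.7, -27.5]
tcp_rot: [-3.141, 0.001, -0.187]
contact_force: [-0.6, -0.4, -0.0]
opening: 0.997
grasp_force: 0.0
```

Emit:
step_arm(moves=[[[0,0,0],[0,0,0],-1],[[0,0,0],[0,0,0],-1],[[0,0,0],[0,0,0],-1],[[0,0,0],[0,0,0],-1],[[0,0,0],[0,0,0],-1],[[0,0,0],[0,0,0],-1]])

```text
clock: 6.25
eef_pos: [527.2, -201.1, -26.4]
tcp_rot: [3.141, -0.001, -0.187]
contact_force: [-1.4, -0.1, 5.6]
opening: 0.331
grasp_force: 80.2
```

```bash
python3 - <<'E'
from h import *
s=telemetry.sense();print(s['contact_force'],s['eef_pos'],s['tcp_rot'])
a=imaging.grab_frame('wrist'); b=imaging.grab_frame('side')[130:270,230:420]
save('g3',np.hstack([cv2.resize(a,(400,300)),cv2.resize(b,(400,300))]))
E
```

```text
[-1.41872882 -0.07784841  5.57428955] [ 527.20331551 -201.05345647  -26.38955251] [ 3.14145724e+00 -6.73515871e-04 -1.86702599e-01]
```

View pics/g3.png

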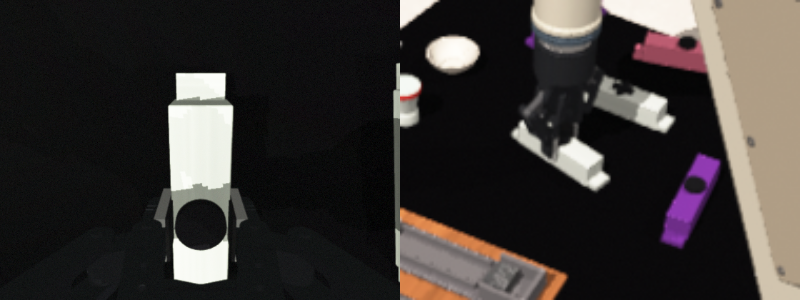

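The view shows the bar held square between the pads, with its boss centred at (281,314) in full-image pixels and the tips about 19 mm above its underside. Opening 0.33 corresponds to the 30 mm width. I'll lift and go beside the bay.

Emit:
step_arm(moves=[[[0,0,0],[0,0,-0.15],-1],[[0,0,0],[0,0,-0.35],-1],[[0,0,0],[0,0,-0.55],-1],[[0,0,0],[0,0,-0.75],-1],[[0,0,-0.1],[-0.1,-0.2,-0.88],-1],[[0,0,-0.2],[-0.2,-0.4,-0.88],-1],[[0,0,-0.3],[-0.3,-0.6,-0.88],-1],[[0,0,-0.353],[-0.35,-0.8,-0.88],-1]], squeeze=100)

```text
clock: 7.15
eef_pos: [485.6, -29.2, 148.9]
tcp_rot: [-3.141, 0.001, 0.093]
contact_force: [1.4, -0.2, -3.1]
opening: 0.323
grasp_force: 101.1
```

```bash
python3 - <<'E'
from h import *
s=telemetry.sense();print(s['eef_pos'],s['tcp_rot'],s['contact_force']);to((504,55,150),.09)
E
```

```text
[485.59353109 -29.23320215 148.92831873] [-3.14131391e+00  1.30825748e-03  9.28534556e-02] [ 1.44866835 -0.23828034 -3.13057388]
turn [-0.0004, 0.0017, 0.0036] shift [0.1307, -0.4108, -0.0054]
```

Emit:
step_arm(moves=[[[0,0,0],[0.06,-0.2,0],-1],[[0,0,0],[0.12,-0.35,0],-1],[[0,0,0],[0.12,-0.4,0],-1],[[0,0,0],[0.12,-0.4,0],-1],[[0,0,0],[0.12,-0.4,0],-1],[[0,0,0],[0.12,-0.4,0],-1]])

```text
clock: 7.75
eef_pos: [504.0, 50.0, 148.9]
tcp_rot: [3.141, 0.001, 0.09]
contact_force: [0.6, -0.2, -3.2]
opening: 0.322
grasp_force: 101.0
```

```bash
python3 - <<'E'
from h import *
s=telemetry.sense();print(s['eef_pos'],s['tcp_rot'],s['contact_force'])
cal=imaging.calibration('wrist');im=imaging.grab_frame('wrist');np.savez('w4',im=im,pos=s['eef_pos'],rot=s['tcp_rot'],**cal)
for n,z in(('round_seat',14),('round_catch_face',18),('round_label',14)):
  for m in imaging.mark_of('wrist',n)[:3]: print(n,m,onz(cal,m['xy'],z))
save('w4',cv2.resize(im,None,fx=1.42,fy=1.42,interpolation=2))
E
```

```text
[504.04616786  50.0023303  148.89867257] [3.14128593e+00 6.31613408e-04 8.95119167e-02] [ 0.60455311 -0.16192928 -3.23680898]
round_seat {'xy': [181.8, 156.5], 'conf': 0.71} [526.64859216 136.24433636  14.        ]
round_seat {'xy': [190.9, 235.2], 'conf': 0.43} [456.92509426 127.10596764  14.        ]
round_catch_face {'xy': [189.2, 234.3], 'conf': 0.67} [459.14223542 127.73991659  18.        ]
round_label {'xy': [171.3, 19.8], 'conf': 0.95} [630.32866837 145.74936271  14.        ]
```

View pics/w4.png

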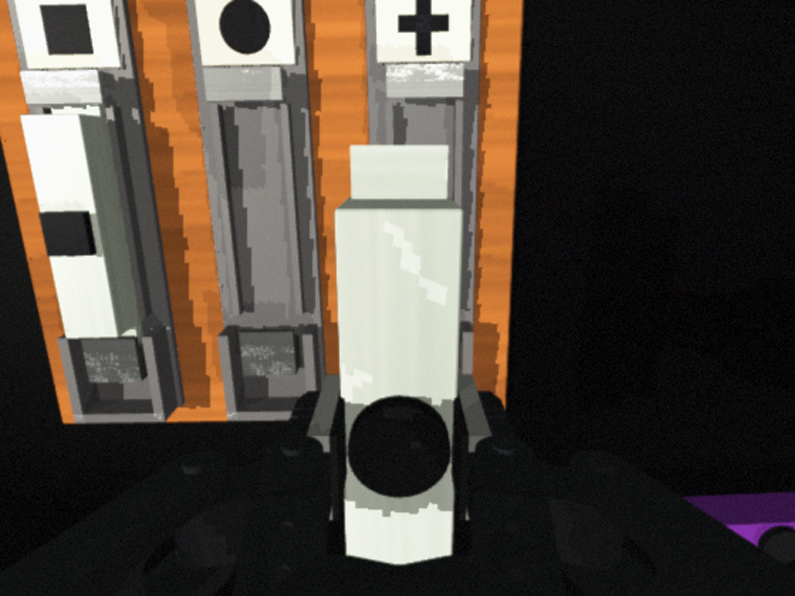

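The wrist view shows the round bay with its label disc at (172,18), its fixed lip at about (172,60), the catch hood at about (190,248) and the empty cavity between. The held bar is on the right at (281,313). Next I'll measure the bay's edges numerically.

```bash
python3 - <<'E'
from h import *
d=np.load('w4.npz');im=d['im'];cal={k:d[k] for k in d if k!='im'}
g=cv2.GaussianBlur(im,(3,3),0).astype(int)
for row in(85,110,135,160,185,205):
    p=g[row-1:row+2,130:240].mean(0); gr=np.abs(np.diff(p,axis=0)).sum(1)
    pk=[i for i in range(1,len(gr)-1) if gr[i]>22 and gr[i]>=gr[i-1] and gr[i]>gr[i+1]]
    print(row,[(131+i-.5,int(gr[i]),*np.round(onz(cal,(130.5+i,row),23)[:2],1)) for i in pk])
for col in(165,172,180,187,195):
    p=g[:300,col-1:col+2].mean(1); gr=np.abs(np.diff(p,axis=0)).sum(1)
    pk=[i for i in range(30,298) if gr[i]>30 and gr[i]>=gr[i-1] and gr[i]>gr[i+1]]
    print('c',col,[(i+.5,int(gr[i]),*np.round(onz(cal,(col,i+.5),31)[:2],1)) for i in pk])
m=np.zeros(im.shape[:2],bool);m[0:42,148:196]=im[0:42,148:196].max(2)<70
ys,xs=np.nonzero(m);print('disc',xs.mean(),ys.mean(),xs.min(),xs.max(),ys.min(),ys.max(),onz(cal,(xs.mean(),ys.mean()),14))
seat=np.array([527,136.5]);yaw=.09
v=g[20:320,150:250]; o=cv2.resize(im[0:310,130:250],None,fx=5,fy=5,interpolation=2)[:1550]
def P(x,y,z):
    c,s=np.cos(yaw),np.sin(yaw);q=proj(cal,(seat[0]+c*x-s*y,seat[1]+s*x+c*y,14+z));return (int((q[0]-130)*5),int(q[1]*5))
def L(a,b,col):cv2.line(o,P(*a),P(*b),col,1)
for y in(-17,17):L((-55,y,9),(65,y,9),(255,0,0));L((-55,y,0),(65,y,0),(0,255,0))
for y in(-31,31):L((-120,y,0),(120,y,0),(255,255,0))
L((66,-17,17),(66,17,17),(255,0,255));L((-63,-13,17),(-63,13,17),(255,0,255));L((-64,-25,20),(-64,25,20),(0,255,255));L((-120,-25,20),(-120,25,20),(0,255,255))
save('ov4',cv2.resize(np.hstack([o[:775],o[775:]]),(800,517),interpolation=cv2.INTER_AREA))
E
```

```text
85 [(140.5, 60, np.float64(580.7), np.float64(166.8)), (153.5, 105, np.float64(581.6), np.float64(156.7)), (157.5, 30, np.float64(581.9), np.float64(153.6)), (164.5, 81, np.float64(582.4), np.float64(148.2)), (197.5, 26, np.float64(584.7), np.float64(122.7)), (202.5, 103, np.float64(585.0), np.float64(118.8)), (205.5, 28, np.float64(585.2), np.float64(116.5)), (214.5, 73, np.float64(585.8), np.float64(109.5)), (216.5, 79, np.float64(586.0), np.float64(108.0)), (224.5, 68, np.float64(586.5), np.float64(101.8))]
110 [(143.5, 64, np.float64(562.1), np.float64(164.7)), (156.5, 112, np.float64(563.0), np.float64(154.5)), (160.5, 27, np.float64(563.3), np.float64(151.3)), (167.5, 78, np.float64(563.8), np.float64(145.8)), (186.5, 22, np.float64(565.2), np.float64(130.8)), (199.5, 26, np.float64(566.1), np.float64(120.6)), (204.5, 110, np.float64(566.4), np.float64(116.7)), (207.5, 28, np.float64(566.6), np.float64(114.3)), (213.5, 31, np.float64(567.0), np.float64(109.6)), (216.5, 34, np.float64(567.3), np.float64(107.2)), (218.5, 83, np.float64(567.4), np.float64(105.6)), (223.5, 52, np.f
[... 4321 characters left out ...]
float64(411.9), np.float64(125.7)), (295.5, 126, np.float64(406.0), np.float64(125.6))]
c 195 [(44.5, 161, np.float64(612.5), np.float64(123.5)), (47.5, 71, np.float64(610.5), np.float64(123.5)), (69.5, 133, np.float64(595.3), np.float64(123.1)), (76.5, 56, np.float64(590.3), np.float64(123.0)), (229.5, 61, np.float64(468.7), np.float64(120.0)), (233.5, 50, np.float64(465.2), np.float64(119.9)), (254.5, 36, np.float64(446.0), np.float64(119.5)), (279.5, 62, np.float64(422.3), np.float64(118.9)), (289.5, 88, np.float64(412.6), np.float64(118.7)), (295.5, 121, np.float64(406.6), np.float64(118.5))]
disc 172.02721088435374 18.063168124392615 155 189 0 37 [631.58018765 145.20483801  14.        ]
```

View pics/ov4.png

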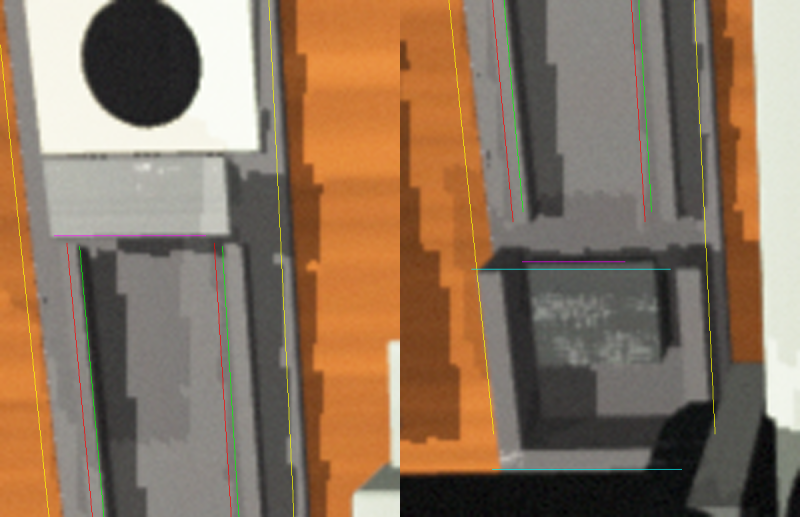

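Overlay: the lip and hood edges fit in x, but the bay centre lies about 3 mm to the right (−y) of my guess. The wall edges give seat ≈ (527.2, 133.6) and yaw ≈ 0.109. Now I'll find the held bar's offset in the tool from the same image and compute the entry poses.

```bash
cat >> h.py <<'E'
SEAT=np.array([527.2,133.6,14.]);YAW=.109;OFF=np.array([0,0,-26.4])
def pose(X,h,th,y=0):
    """eef pos with low corner (-74) of bar at bay x=X, height h, tilt th deg"""
    t=np.deg2rad(th);B=R.from_euler('z',YAW)*R.from_euler('y',-t)*R.from_euler('x',np.pi)
    c=SEAT+R.from_euler('z',YAW).apply([X,y,h]); return c-B.apply(OFF+[-74,0,0])
def state():
    s=telemetry.sense();B=R.from_euler('xyz',s['tcp_rot']);b=R.from_euler('z',-YAW)
    th=np.rad2deg(np.arcsin(B.as_matrix()[2,0])); c=b.apply(s['eef_pos']+B.apply(OFF+[-74,0,0])-SEAT)
    print('clock',s['clock'],'corner',np.round(c,1),'tilt',round(th,2),'yawerr',round(np.arctan2(*B.as_matrix()[[1,0],0])-YAW,4),'F',np.round(b.apply(s['contact_force']),1),'op',s['opening'])
def go(X,h,th,y=0): to(pose(X,h,th,y),YAW,np.deg2rad(th))
E
python3 - <<'E'
from h import *
d=np.load('w4.npz');im=d['im'];cal={k:d[k] for k in d if k!='im'}
A=R.from_euler('xyz',d['rot']);T=lambda p:np.round(A.inv().apply(p-d['pos']),1)
m=np.zeros(im.shape[:2],bool);m[280:350,243:318]=im[280:350,243:318].max(2)<75
n,l,st,ce=cv2.connectedComponentsWithStats(m.astype(np.uint8));k=l[314,280];print(st[k],ce[k])
L,t,w,h,_=st[k]; print('boss',T(onz(cal,(280.3,t+h/2),148.9+64.4)))
g=im.min(2).astype(int)
for col in(265,280,300):
    print(col,[i for i in range(95,160) if abs(g[i+1,col]-g[i-1,col])>30])
for row in (110,125,160,220): print(row,[(i) for i in range(225,335) if abs(g[row,i+1]-g[row,i-1])>40])
print('exp tongue top row z-34.4',[np.round(proj(cal,A.apply([x,0,zz])+d['pos']),1) for x,zz in((74,-34.4),(60,-34.4),(60,-58.4),(0,-64.4))])
go(-57,50,0);go(-57,40,12);state()
E
```

```text
[ 243  280   75   70 4151] [280.36834498 314.41411708]
boss [  0.6  -0.9 -64.4]
265 [101, 102, 103, 139, 140, 141, 146, 147, 148]
280 [101, 102, 103, 139, 140, 141, 146, 147, 148]
300 [101, 102, 103, 139, 140, 141, 146, 147, 148]
110 [245, 246, 247, 314, 315, 316, 325]
125 [246, 247, 314, 315, 316, 324, 325, 331, 332, 334]
160 [234, 235, 236, 324, 325, 326, 329, 330, 334]
220 [225, 226, 236, 237, 238, 322, 323, 332, 333]
exp tongue top row z-34.4 [array([282.6, 100.1]), array([282.5, 137.9]), array([282.9, 144.2]), array([282.8, 316.6])]
turn [0.0001, 0.0002, -0.0251] shift [0.2358, -0.4062, 0.5572]
turn [0.0027, 0.2668, -0.025] shift [0.2551, -0.4066, 0.5274]
clock 7.95 corner [-105.7  -78.8  161.5] tilt -0.01 yawerr -0.0197 F [-0.5  0.3 -3.3] op 0.3266407978594822
```

```bash
sed -i 's/OFF=np.array(\[0,0,-26.4\])/OFF=np.array([-.7,-.9,-26.4])/' h.py; python3 - <<'E'
from h import *
go(-57,30,12)
E
```

```text
turn [0.0027, 0.2668, -0.025] shift [0.2586, -0.4021, 0.5767]
```

Emit:
step_arm(moves=[[[0,0,0],[0.1,-0.2,0],-1],[[0,0.13,-0.025],[0.2,-0.35,0.1],-1],[[0.0027,0.2668,-0.025],[0.2586,-0.4021,0.2],-1],[[0.0027,0.2668,-0.025],[0.2586,-0.4021,0.35],-1],[[0.0027,0.2668,-0.025],[0.2586,-0.4021,0.5],-1],[[0.0027,0.2668,-0.025],[0.2586,-0.4021,0.5767],-1],[[0.0027,0.2668,-0.025],[0.2586,-0.4021,0.5767],-1],[[0.0027,0.2668,-0.025],[0.2586,-0.4021,0.5767],-1]])

```text
clock: 8.75
eef_pos: [548.9, 135.6, 34.0]
tcp_rot: [3.142, -0.209, 0.11]
contact_force: [0.2, -0.1, -3.9]
opening: 0.328
grasp_force: 100.9
```

```bash
python3 - <<'E'
from h import *
state();cal=imaging.calibration('wrist');im=imaging.grab_frame('wrist');s=telemetry.sense();np.savez('w5',im=im,pos=s['eef_pos'],rot=s['tcp_rot'],**cal)
g=im.min(2).astype(int)
A=R.from_euler('xyz',s['tcp_rot'])
W=lambda x,y,z:proj(cal,SEAT+R.from_euler('z',YAW).apply([x,y,z]))
B=lambda x,y,z:proj(cal,s['eef_pos']+A.apply(OFF+[x,-y,-z]))
print('lip edge corners',W(66,-17,17),W(66,17,17),'bar tongue',B(74,-13,8),B(74,13,8),'body',B(60,-15,32),B(60,15,32))
b=cv2.resize(imaging.grab_frame('side')[220:340,150:320],None,fx=2.5,fy=2.5,interpolation=2)
a=im.copy()
for p,q,c in((W(66,-17,17),W(66,17,17),(255,0,255)),(W(-55,-17,9),W(65,-17,9),(255,0,0)),(W(-55,17,9),W(65,17,9),(255,0,0)),(B(74,-13,8),B(74,13,8),(0,255,0)),(B(60,-15,32),B(60,15,32),(0,255,0))):
    cv2.line(a,tuple(int(round(v)) for v in p),tuple(int(round(v)) for v in q),c,1)
a=cv2.resize(a[0:300,180:400],None,fx=1.6,fy=1.6,interpolation=2); H=max(a.shape[0],b.shape[0])
f=lambda i:np.pad(i,((0,H-i.shape[0]),(0,0),(0,0)))
save('v5',np.hstack([f(a),f(b)]))
E
```

```text
clock 8.75 corner [-56.7   0.5  30.3] tilt 11.99 yawerr 0.0007 F [ 0.2 -0.1 -3.9] op 0.3275517590567949
lip edge corners [np.float64(314.11424464662605), np.float64(164.52040493146836)] [np.float64(248.63738527894242), np.float64(164.50629685388412)] bar tongue [np.float64(314.3926973009343), np.float64(100.47787354266013)] [np.float64(245.1061319236029), np.float64(100.51099608203938)] body [np.float64(325.9224085221778), np.float64(144.96090478721032)] [np.float64(233.47280570430587), np.float64(145.01336287418513)]
```

View pics/v5.png

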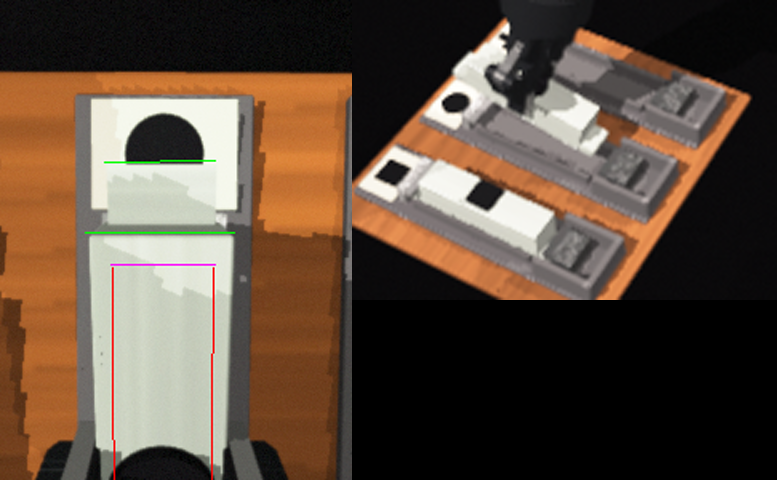

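The view shows the tilted bar over the round bay, its axis about 1 mm to +y of the tray centre line, with the catch end low just in front of the hood. I'll correct y by about −0.9 mm and descend.

```bash
python3 - <<'E'
from h import *
go(-57,7,12,-.4)
E
```

```text
turn [-0.0007, -0.0026, 0.001] shift [-0.0311, 0.006, 0.1174]
```

Emit:
step_arm(moves=[[[0,0,0],[-0.008,0.005,0.03],-1],[[0,0,0],[-0.016,0.005,0.06],-1],[[0,0,0],[-0.024,0.005,0.09],-1],[[0,0,0],[-0.031,0.005,0.117],-1],[[0,0,0],[-0.031,0.005,0.117],-1]])

```text
clock: 9.35
eef_pos: [546.8, 134.6, 8.5]
tcp_rot: [3.141, -0.208, 0.11]
contact_force: [0.2, 0.2, -3.0]
opening: 0.327
grasp_force: 100.9
```

```bash
python3 - <<'E'
from h import *
state();go(-57,2,12,-.4)
E
```

```text
clock 9.35 corner [-59.   -0.3   4.9] tilt 11.9 yawerr 0.0013 F [ 0.3  0.1 -3. ] op 0.3265772461416213
turn [-0.0001, 0.0022, 0.0016] shift [0.007, 0.0008, 0.0156]
```

Emit:
step_arm(moves=[[[0,0,0],[0.009,0,0.006],-1],[[0,0,0],[0.008,0,0.01],-1],[[0,0,0],[0.007,0,0.015],-1],[[0,0,0],[0.007,0,0.015],-1]])

```text
clock: 9.75
eef_pos: [549.6, 135.0, 6.9]
tcp_rot: [-3.142, -0.21, 0.11]
contact_force: [-0.7, 0.2, -4.3]
opening: 0.322
grasp_force: 100.9
```

```bash
python3 - <<'E'
from h import *
state();go(-57,1,12,-.4)
E
```

```text
clock 9.75 corner [-56.1  -0.2   3.2] tilt 12.01 yawerr 0.0012 F [-0.7  0.2 -4.3] op 0.3220396911507781
turn [-0.0004, -0.0002, 0.0015] shift [-0.0067, 0.0013, 0.0098]
```

Emit:
step_arm(moves=[[[0,0,0],[-0.001,0,0.005],-1],[[0,0,0],[-0.002,0,0.01],-1],[[0,0,0],[-0.002,0,0.01],-1]])

```text
clock: 10.05
eef_pos: [549.5, 135.0, 4.8]
tcp_rot: [-3.142, -0.209, 0.11]
contact_force: [-0.4, -0.6, -2.8]
opening: 0.325
grasp_force: 100.9
```

```bash
python3 -c "
from h import *
state()"
```

```text
clock 10.05 corner [-56.2  -0.2   1.1] tilt 11.99 yawerr 0.0012 F [-0.5 -0.5 -2.8] op 0.32524255986738115
```

No contact yet; feel for the floor.

Emit:
step_arm(moves=[[[0,0,0],[-0.001,0,0.004],-1],[[0,0,0],[-0.002,0,0.008],-1],[[0,0,0],[-0.002,0,0.008],-1]])

```text
clock: 10.35
eef_pos: [549.8, 135.1, 3.4]
tcp_rot: [-3.141, -0.21, 0.11]
contact_force: [0.1, -0.7, 0.5]
opening: 0.325
grasp_force: 101.4
```

```bash
python3 -c "
from h import *
state()"
```

```text
clock 10.35 corner [-55.9  -0.2  -0.3] tilt 12.03 yawerr 0.0012 F [ 0.1 -0.7  0.5] op 0.32522970598972906
```

Emit:
step_arm(moves=[[[0,0,0],[0.001,0,-0.005],-1],[[0,0,0],[-0.0186,0,-0.009],-1],[[0,0,0],[-0.038,0,-0.0132],-1],[[0,0,0],[-0.0577,0,-0.0174],-1],[[0,0,0],[-0.068,0,-0.0195],-1],[[0,0,0],[-0.068,0,-0.0195],-1]])

```text
clock: 10.95
eef_pos: [535.8, 133.5, 4.5]
tcp_rot: [-3.141, -0.211, 0.111]
contact_force: [2.2, -0.7, -5.1]
opening: 0.326
grasp_force: 101.0
```

```bash
python3 -c "
from h import *
state()"
```

```text
clock 10.95 corner [-70.   -0.2   0.7] tilt 12.07 yawerr 0.0015 F [ 2.1 -0.9 -5.1] op 0.32646078733423983
```

It's touching the catch at about X −70, as expected. Push on 15 mm.

Emit:
step_arm(moves=[[[0,0,0],[-0.015,0,-0.0032],-1],[[0,0,0],[-0.03,0,-0.0064],-1],[[0,0,0],[-0.045,0,-0.0096],-1],[[0,0,0],[-0.06,0,-0.0128],-1],[[0,0,0],[-0.074,0,-0.0157],-1],[[0,0,0],[-0.074,0,-0.0157],-1],[[0,0,0],[-0.074,0,-0.0157],-1]])

```text
clock: 11.65
eef_pos: [522.4, 132.2, 5.1]
tcp_rot: [-3.141, -0.213, 0.11]
contact_force: [7.5, -0.8, -4.5]
opening: 0.328
grasp_force: 100.8
```

```bash
python3 -c "
from h import *
state()
for th,h in((9,.7),(6,.8),(3,.9),(0,1)): go(-85.3,h,th,-.3)"
```

```text
clock 11.65 corner [-83.5  -0.1   1. ] tilt 12.23 yawerr 0.0015 F [ 7.4 -1.6 -4.5] op 0.32792019483757584
turn [-0.001, -0.0718, 0.0019] shift [-0.0173, 0.0017, 0.0206]
turn [-0.001, -0.1384, 0.0019] shift [-0.0257, 0.0017, 0.039]
turn [-0.0009, -0.2051, 0.0019] shift [-0.0351, 0.0017, 0.0569]
turn [-0.0009, -0.2718, 0.0019] shift [-0.0454, 0.0017, 0.0744]
```

Emit:
step_arm(moves=[[[0,-0.035,0],[-0.012,0.001,0.0105],-1],[[0,-0.0718,0],[-0.0173,0.001,0.0206],-1],[[0,-0.105,0],[-0.0213,0.001,0.03],-1],[[0,-0.1384,0],[-0.0257,0.001,0.039],-1],[[0,-0.172,0],[-0.0303,0.001,0.048],-1],[[0,-0.2051,0],[-0.0351,0.001,0.0569],-1],[[0,-0.2051,0],[-0.0351,0.001,0.0569],-1]])

```text
clock: 12.35
eef_pos: [519.0, 131.7, -7.8]
tcp_rot: [-3.141, -0.053, 0.11]
contact_force: [7.6, 0.3, -4.4]
opening: 0.323
grasp_force: 100.8
```

```bash
python3 -c "
from h import *
state()
for th,h in((1.5,.9),(0,1)): go(-85.3,h,th,-.3)"
```

```text
clock 12.35 corner [-84.3  -0.2   0.6] tilt 3.01 yawerr 0.0012 F [ 7.6 -0.5 -4.4] op 0.32320780982975444
turn [-0.0009, -0.0337, 0.0015] shift [-0.0084, 0.0011, 0.0082]
turn [-0.0009, -0.067, 0.0015] shift [-0.0122, 0.0011, 0.0173]
```

Emit:
step_arm(moves=[[[0,-0.017,0],[-0.006,0,0.004],-1],[[0,-0.034,0],[-0.0084,0,0.0082],-1],[[0,-0.05,0],[-0.0103,0,0.0127],-1],[[0,-0.067,0],[-0.0122,0,0.0173],-1],[[0,-0.067,0],[-0.0122,0,0.0173],-1]])

```text
clock: 12.85
eef_pos: [516.5, 131.4, -11.5]
tcp_rot: [-3.141, -0.0, 0.11]
contact_force: [8.7, 0.3, -4.8]
opening: 0.327
grasp_force: 100.7
```

```bash
python3 -c "
from h import *
state()
go(-75,.5,0,-.3)"
```

```text
clock 12.85 corner [-85.6  -0.2   0.8] tilt 0.02 yawerr 0.0012 F [ 8.7 -0.6 -4.8] op 0.3265388495633687
turn [-0.0007, -0.0005, 0.0015] shift [0.0529, 0.0011, 0.0019]
```

Emit:
step_arm(moves=[[[0,0,0],[0.01,0,0],-1],[[0,0,0],[0.02,0,0],-1],[[0,0,0],[0.03,0,0.001],-1],[[0,0,0],[0.04,0,0.002],-1],[[0,0,0],[0.05,0,0.002],-1],[[0,0,0],[0.056,0,0.002],-1],[[0,0,0],[0.056,0,0.002],-1]])

```text
clock: 13.55
eef_pos: [525.4, 132.3, -12.2]
tcp_rot: [-3.141, 0.003, 0.11]
contact_force: [4.7, 1.2, -1.6]
opening: 0.33
grasp_force: 101.1
```

```bash
python3 -c "
from h import *
state()"
```

```text
clock 13.55 corner [-76.5  -0.3   0.4] tilt -0.18 yawerr 0.0011 F [ 4.8  0.7 -1.6] op 0.33017242821033443
```

Emit:
step_arm(moves=[[[0,0,0],[0.006,0,0],-1],[[0,0,0],[0.006,0,0],-0.2],[[0,0,0],[0.006,0,0],0.2],[[0,0,0],[0.006,0,0],0.4],[[0,0,0],[0.006,0,0],0.6],[[0,0,0],[0.006,0,0],0.6]])

```text
clock: 14.15
eef_pos: [525.8, 132.2, -12.5]
tcp_rot: [-3.142, 0.005, 0.11]
contact_force: [-0.2, 0.2, -0.0]
opening: 0.801
grasp_force: 0.0
```

Emit:
step_arm(moves=[[[0,0,0],[0,0,-0.1],0.6],[[0,0,0],[0,0,-0.25],0.6],[[0,0,0],[0,0,-0.45],0.6],[[0,0,0],[-0.1,0,-0.65],0.6],[[0,0,0],[-0.3,0.1,-0.85],0.6],[[0,0,0],[-0.4,0.3,-0.9],0.6],[[0,0,0],[-0.4,0.35,-0.9],0.6],[[0,0,0],[-0.4,0.35,-0.9],0.6]])

```text
clock: 14.95
eef_pos: [455.2, 52.7, 168.6]
tcp_rot: [3.141, 0.002, 0.108]
contact_force: [0.7, 0.5, -0.1]
opening: 0.799
grasp_force: 0.0
```

```bash
python3 - <<'E'
from h import *
state();cal=imaging.calibration('wrist');im=imaging.grab_frame('wrist')
W=lambda x,y,z:np.array(proj(cal,SEAT+R.from_euler('z',YAW).apply([x,y,z])))
print('expected boss',W(0,0,38),'ends',W(60,0,32),W(-60,0,32))
b=imaging.grab_frame('side')[220:340,150:320]
c=imaging.grab_frame('top')[150:290,140:290]
z=lambda i:cv2.resize(i,(400,300),interpolation=2)
save('fin',np.vstack([np.hstack([z(im),z(b)]),np.hstack([z(c),z(im[100:310,140:420])])]))
E
```

```text
clock 14.95 corner [-155.1  -71.7  181.2] tilt -0.14 yawerr -0.0009 F [ 0.7  0.4 -0.1] op 0.7988154492874395
expected boss [185.49892171  93.12793266] ends [181.41775629   6.65402283] [192.6802683  170.36038876]
```

View pics/fin.png

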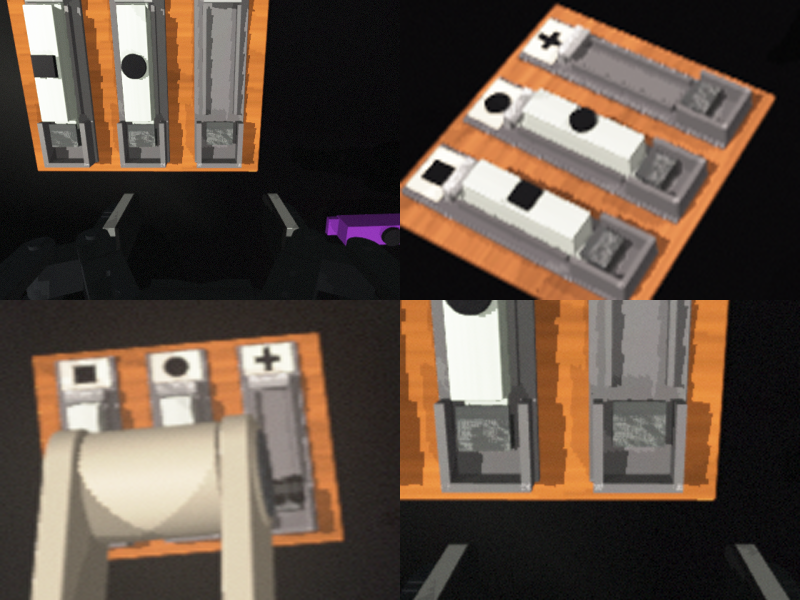

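The pictures show the round bar seated just like the square one: boss at (187,92) against an expected (185.5,93), flat, ends under hood and lip.

```bash
python3 -c "
from h import *
print(r.sign_off())"
```

```text
the job is handed in; nothing more can be done
None
```

The round-boss bar is in the round-disc bay, lying flat with the boss up and held under the hood and the fixed lip; I handed the job in at about 15 s, and nothing else was moved.

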